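# Seat a drilling template on the jig's pin

### The job

Pick up the aluminium drilling template by its red handle and lay it on the plywood jig, long edge along the dark fence and resting on top of the steel pin, then slide it along the fence until the pin finds the hole and the template drops down flat on the board, and let go. Do it gently: do not drop the template onto the jig or force it against pin, board or fence, and leave the other tools on the bench alone.

Things in the scene. Friction and masses are not known exactly. Their poses are not given: they have to be found in the camera images.
- template: Loose bare aluminium plate 180 x 100 x 5 mm (x, y, z), 0.2 to 0.33 kg, flat on the bench. Origin: centre of its underside; x along the long edge, z up. On top a red handle block, 60 (x) x 20 (y) x 36 mm high, centred at x = -30, y = 0. One 12 mm through hole at x = +30, y = 0, 50 mm from both long edges. Its two brass discs are marks, not holes. It seats on the pin either way round.
- template_hole (a point): Centre of the template's hole, at its underside (template frame: +30, 0, 0 mm). Axes as the template's.
- template_handle (a point): Centre of the red handle block (template frame: -30, 0, +23 mm), a good place to grip across its 20 mm width. The block's top is 18 mm above it, the plate's top 18 mm below it. Axes as the template's.
- jig: Drilling jig fixed to the bench: plywood board 280 x 160 x 18 mm (x, y, z). Origin: centre of its underside; x along the fence, z up. A dark wooden fence runs the whole length of the +y side. A dark flush steel slot strip, 64 mm long, lies along x at y = +9.5 mm; from it a steel pin stands up.
- jig_slot (a point): Middle of the slot strip, on the board's top face (jig frame +60, +9.5, +18 mm); axes as the jig's. The fixed pin (10 mm diameter, 8 mm above the board, tip bevelled 1.2 mm) stands in the strip anywhere within 20 mm either way along x from here, different each time. Its place is not measured: look or feel. A template on the pin is raised 8 mm; with the pin in the hole it lies flat on the board.
- jig_fence (a point): Middle of the fence's inner face at the board's top (jig frame 0, +60, +18 mm); the fence is 14 mm high above the board, 20 mm thick, its inner face 50.5 mm from the slot's middle line. With the template's long edge against it the hole's centre runs 0.5 mm beside the pin's line, which still lets the pin in.
- canister: Bystander: steel screw-top canister, 84 mm diameter, 108 mm high, standing; origin at the centre of its base.
- gauge: Bystander: wooden marking gauge, 210 mm long (x), its head 60 mm wide and 57 mm high with the screw; origin under the middle of the beam, on the bench.
- pliers: Bystander: pliers with red handles, about 190 mm long (x), 13 mm high; origin on the bench near the pivot.
Not all that is in view belongs to the job. What is shaped like the template but green or turquoise is not meant.

How it is judged:
By the outcome, as a careful person would: the job done as asked, in the order asked, and still so for the second after the job is handed in, with the robot touching nothing.
It also fails if it takes over 64 s, if anything falls off the work surface, if the arm or the gripper's body presses on something with over 40 N, if the wrist force passes 120 N, or if a joint passes its speed limit or range.

### The arm

A 6-joint arm with a two-finger parallel gripper is mounted at the origin on the work surface. World frame = base frame: x ahead of the robot, y to its left, z up, the work surface at z = 0. Lengths are in m, angles in degrees, forces in N, time in s.
With the tool pointing down it reaches from about 0.4 to 0.825 m from the base axis. Payload 7 kg.
Tool frame: the origin (TCP) lies at the very end of the fingers, on their centre line; the grasp point (between the pads) lies 19 mm behind it; z points along the fingers, y is the line along which they close (so a half turn about z gives the same grasp; the last joint's range is limited). The gripper opens to 88 mm and grips with 3 to 60 N. Pads are 19 mm wide; open, the fingers measure 130 mm over their backs; the gripper's body (78 mm by 193 mm) begins 47 mm behind the grasp point.
Start: joints at [-53.852, 20.546, 0.682, 0, -70.136, -16.507], TCP at [0.227, -0.636, 0.227] pointing down, gripper open.
Joint ranges: [-176.03, 176.03], [-82.01, 121.73], [-58.28, 71.71], [-173.87, 95.51], [-174.79, -0.11], [-173.66, 173.66]. Speed limits (degrees/s): [136.94, 136.94, 172.46, 180, 180, 180].

### API

Orientations are given as [roll, pitch, yaw] about the fixed x, y, z axes, in that order (R = Rz(yaw) Ry(pitch) Rx(roll)).
In Python, from plant import ctrl gives the robot as it stands.
- The arm moves only by the tool carry_out, never from a script. Its argument "deltas" is a list that holds one entry, the list of rows, each a list of 5 numbers: the shift along the tool's x, y, z scaled (see below), then the turn about the tool's z scaled (see below), then the opening, from -1 (shut) to 1 (fully open). A call has 1 to 5 rows; each row is the pose to reach, as a shift and turn from the pose commanded when the call began, along the tool's axes at that moment, turning the shorter way round; what a row does not reach only later rows make up. The controller multiplies each number of a shift by 20 cm and each number of a turn by 2 pi rad. A row lasts 1/10 s, in which the tool goes at most 50 mm and 8.59 degrees, less where a joint would pass 70% of its speed; a pose out of reach is approached as far as the arm can. A call with a number of a shift or a turn outside -1 to 1 is refused whole. A call with a gripper value outside its range is refused whole. The fingers move at their own pace and stop on an object; the grip force is fixed at half the most. Time passes only in rows, so rows that repeat a pose let the fingers close. It gives the time, the measured TCP pose, the force, the opening and the grip force at its end, in the units of the state.
- ctrl.get_obs(): the state, without advancing time (a new reading comes with each control period).
- ctrl.snapshot(name): name is "scene" or "top"; returns a dict with "color" (384x512x3 uint8, red, green, blue), "camera_matrix" (3x3 intrinsics, pixels), "k1" (the pictures are not rectified: a ray, as slopes to the right and down, at radius r is drawn at 1 + k1 r^2 times it, then the intrinsics apply), "R" (3x3) and "t" (3): a world point X has camera coordinates R X + t. Camera axes: x right, y down, z forward; pixel columns grow to the right and rows downward; lengths in m; the calibration is good to about 2 mm. A picture is of the moment at which its call begins. There is no depth.
- ctrl.close_job(): hands the job in; it is judged then, once.
Trained networks look in a picture, given as the dict that the camera call returned (one of the last four; its "shot" number tells which), for a name from the list of things; names that differ only in an ending like _2 or _b are one class to them, and where a whole thing is asked for, a point or a joint stands for the part that bears it (a point fixed in the world has none). Each returns a list of dicts, best first, with "p" (0 to 1); they miss things now and then, are a little off and sometimes report something else, mostly with a low value. They report only what shows in the picture. A call takes as long as a camera call. They do not tell look-alikes from the thing itself.
- ctrl.search_frame(picture, name): "centre" ([column, row] in pixels, amid what is visible of it).
- ctrl.silhouettes(picture, name): "mask" (384x512 bool, what is visible of it) and "centre" ([column, row] in pixels, amid what is visible of it).
- ctrl.spot_point(picture, name): "centre" ([column, row] in pixels: a listed point, or the origin of a listed thing).
The state is a dict: "clock": time; "joint_pos": joint angles; "qvel": joint speeds; "tau": joint torques, N m; "tool_pos": TCP position; "orientation": TCP orientation; "force": force on the tool from outside, world axes, zero at the start; "moment": the same for the moment, N m; "opening": finger opening in m; "gripper_force": force on a finger pad.
Only numpy, scipy, OpenCV 4.12 (cv2) and the standard library are available. Lean on these libraries where they do the work, as an engineer would, in place of code of your own. Each camera call takes 0.05 s, during which the arm holds its last target. There are 200 camera calls.

## Working session

There is one attempt and no reset: what is moved stays moved. The work goes in short steps, Python scripts to look and compute and a tool call to move; the robot and the scene stay as the last step left them, time stands still between calls to the robot, and variables do not carry over. Pictures are saved under pics/ and viewed, at most 10 in all, crops included, and the job is handed in when it is done.

Besides the shell and the picture viewer there is one more tool, called after "Call:" as name(argument=value, ...) on one line, values as JSON. carry_out: Moves the arm, as the interface text tells. Its arguments: {"type":"object","properties":{"deltas":{"type":"array"}},"required":["deltas"]}

```bash
mkdir -p pics; ls
cat > h.py <<'E'
import numpy as np, cv2
from plant import ctrl
def ray(p,uv):
    K=np.array(p["camera_matrix"],float); d=np.array([p["k1"],0,0,0,0],float)
    s=cv2.undistortPoints(np.array([[uv]],float),K,d)[0,0]
    R=np.array(p["R"]);t=np.array(p["t"]).ravel()
    return -R.T@t, R.T@np.array([s[0],s[1],1.])
def at(p,uv,z):
    c,d=ray(p,uv); return c+d*(z-c[2])/d[2]
def proj(p,X):
    K=np.array(p["camera_matrix"],float); d=np.array([p["k1"],0,0,0,0],float)
    return cv2.projectPoints(np.array(X,float).reshape(-1,3),cv2.Rodrigues(np.array(p["R"],float))[0],np.array(p["t"],float).ravel(),K,d)[0][:,0]
E
python3 - <<'E'
from h import *
o=ctrl.get_obs(); print(o)
ims=[]
Z=dict(template=0,template_hole=0.005,template_handle=.023,jig=0,jig_slot=.018,jig_fence=.018,canister=0,gauge=0,pliers=0)
for n in("scene","top"):
    p=ctrl.snapshot(n); ims.append(p["color"])
    print(n,p["k1"],ray(p,(256,192))[0])
    cv2.imwrite(f"pics/{n}0.png",cv2.resize(p["color"][:,:,::-1],(800,600),interpolation=cv2.INTER_CUBIC))
    for k,z in Z.items():
        for r in ctrl.spot_point(p,k)[:3]: print(k,round(r["p"],2),np.round(r["centre"],1),np.round(at(p,r["centre"],z),3))
E
```

```text
pics
{'clock': 0.0, 'joint_pos': array([-5.38533705e+01,  2.05917446e+01,  6.32970842e-01, -2.21748688e-02,
       -7.01363237e+01, -1.65082221e+01]), 'qvel': array([ 0.05223917,  0.0299651 ,  0.00794521, -0.02238195,  0.01366926,
       -0.12699063]), 'tau': array([ 1.08488846e-04, -5.82706475e+01,  2.93060589e+01,  6.99741259e+00,
        6.76023628e-03, -2.32443081e-04]), 'tool_pos': array([ 0.2266829 , -0.63526106,  0.22560664]), 'orientation': array([ 1.79902899e+02, -7.03875510e-03, -1.60369139e+02]), 'force': array([-0.46744298, -0.34071646, -0.54166487]), 'moment': array([0.03418422, 0.04743113, 0.00076782]), 'gripper_force': 0.0, 'opening': 0.08770182546288431}
scene -0.04482914494591389 [1.31745874 0.04304907 0.92731536]
template 0.9 [307.4 163.1] [ 0.331  0.173 -0.   ]
template 0.88 [302.5 216. ] [0.571 0.153 0.   ]
template 0.65 [318.3 287.5] [0.814 0.193 0.   ]
template_hole 0.96 [298.4 164.2] [0.344 0.141 0.005]
template_hole 0.8 [324.6 290.4] [0.824 0.208 0.005]
template_handle 0.9 [308.1 204.4] [0.542 0.168 0.023]
template_handle 0.83 [310.4 273.8] [0.787 0.169 0.023]
[... 464 characters left out ...]
ate 0.23 [193.6 194.8] [0.545 0.173 0.   ]
template_hole 0.9 [194.9 264.2] [0.345 0.156 0.005]
template_hole 0.88 [202.7 176.5] [0.6   0.148 0.005]
template_hole 0.8 [185.7 107. ] [0.819 0.213 0.005]
template_handle 0.83 [192.7 193.7] [0.544 0.171 0.023]
template_handle 0.72 [175.7 277.1] [0.309 0.204 0.023]
template_handle 0.63 [196.3 119. ] [0.773 0.175 0.023]
jig 0.85 [308.3 209.4] [ 0.51  -0.165  0.   ]
jig_slot 0.7 [307.9 184.5] [ 0.58  -0.162  0.018]
jig_fence 0.83 [288.7 204. ] [ 0.522 -0.107  0.018]
canister 0.76 [108.6 222.4] [0.458 0.415 0.   ]
gauge 0.71 [408.6 183.2] [ 0.596 -0.464  0.   ]
pliers 0.62 [245.  120.5] [0.781 0.029 0.   ]
pliers 0.28 [195.3 194.4] [0.546 0.168 0.   ]
```

View pics/top0.png

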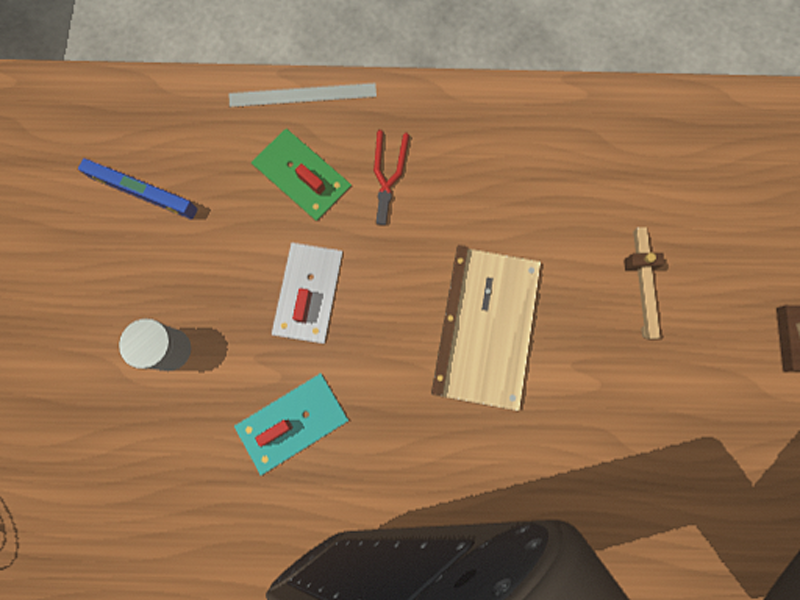

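View pics/scene0.png

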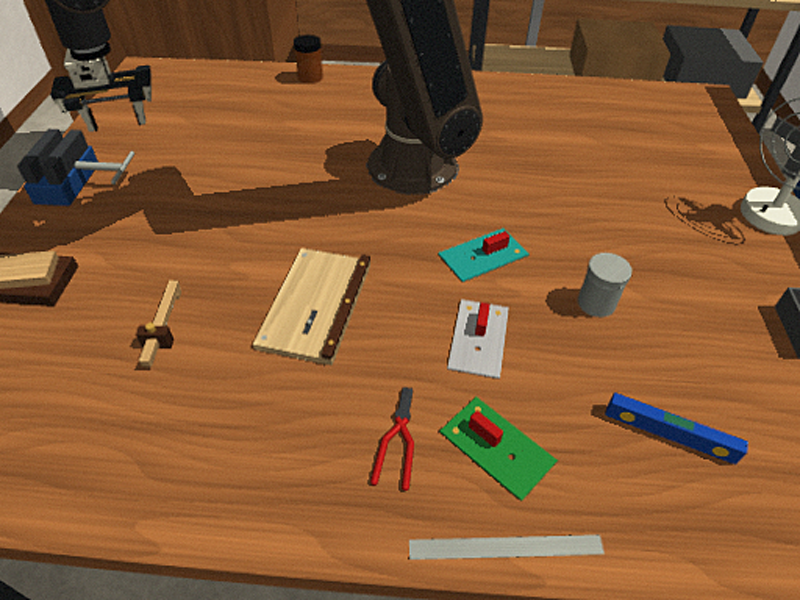

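Top view (800x600): three look-alikes: green plate (302,175), bare aluminium plate (307,293), turquoise plate (292,425). The aluminium one fits "bare aluminium"; jig at (490,328) with strip (487,293), and fence on its left side (450,320). I'll confirm with an enlarged crop and fit the poses.

Run:
```python
from h import *
P={n:ctrl.snapshot(n) for n in("scene","top")}
p=P["top"]; c=p["color"]
a=cv2.resize(c[145:230,165:230,::-1],None,fx=6,fy=6,interpolation=cv2.INTER_CUBIC)
b=cv2.resize(c[150:235,290:355,::-1],None,fx=6,fy=6,interpolation=cv2.INTER_CUBIC)
cv2.imwrite("pics/crop1.png",np.hstack([a,b]))
for n,p in P.items():
  for k,z,near in(("template",.005,(.567,.16)),("template_handle",.041,(.544,.17)),("jig",.018,(.51,-.165)),("jig_slot",.018,(.58,-.162))):
    for r in ctrl.silhouettes(p,k):
        X=at(p,r["centre"],z)
        if np.hypot(*(X[:2]-near))>.06: continue
        m=r["mask"].astype(np.uint8)
        cn=max(cv2.findContours(m,cv2.RETR_EXTERNAL,cv2.CHAIN_APPROX_NONE)[0],key=cv2.contourArea)[:,0]
        W=np.array([at(p,u,z)[:2] for u in cn.astype(float)])*1000
        R=cv2.minAreaRect(W.astype(np.float32)); print(n,k,round(r["p"],2),m.sum(),np.round(R[0],1),np.round(R[1],1),round(R[2],1),"corners",np.round(cv2.boxPoints(R)).tolist())
        break
```

```text
scene template 0.66 1533 [571.5 165.4] [102.6 188.2] 81.8 corners [[471.0, 128.0], [657.0, 101.0], [672.0, 203.0], [486.0, 230.0]]
scene jig 0.71 3535 [ 512.7 -170.4] [167.2 306. ] 80.9 corners [[348.0, -229.0], [651.0, -277.0], [677.0, -112.0], [375.0, -64.0]]
scene jig_slot 0.67 3544 [ 509.9 -169.5] [165.5 308.8] 80.7 corners [[344.0, -226.0], [649.0, -276.0], [676.0, -113.0], [371.0, -63.0]]
top template 0.71 2036 [568.7 165.5] [102.4 181.5] 81.3 corners [[471.0, 129.0], [651.0, 101.0], [666.0, 202.0], [487.0, 230.0]]
top template_handle 0.82 2017 [560.9 158.8] [ 98.1 174.2] 82.3 corners [[468.0, 122.0], [641.0, 98.0], [654.0, 196.0], [481.0, 219.0]]
top jig 0.68 5402 [ 509.6 -172.3] [161.9 286.4] 80.5 corners [[355.0, -228.0], [637.0, -276.0], [664.0, -116.0], [382.0, -69.0]]
```

View pics/crop1.png

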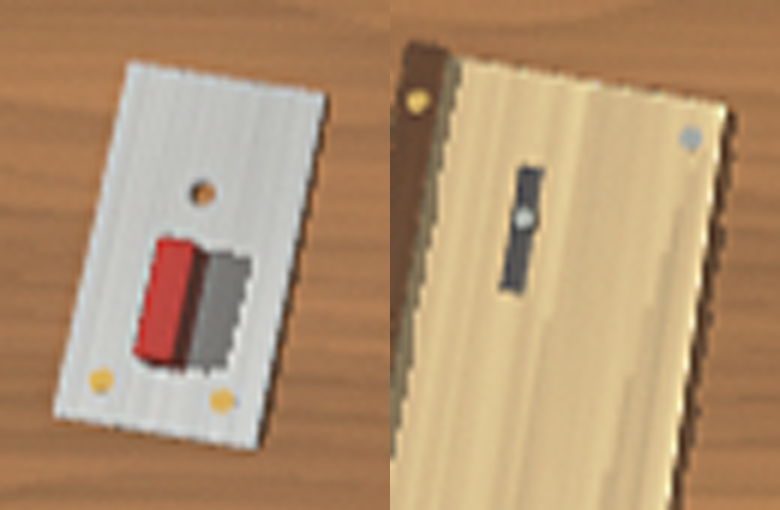

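The crop confirms the bare aluminium plate (hole at crop (202,192), handle on the near side) and the pin, bright at crop (524,215) in the strip spanning (531,167)–(512,292). Now I'll measure the edges accurately.

Run:
```python
from h import *
p=ctrl.snapshot("top"); c=p["color"].astype(float)
def model_lines(o,yaw,pts,z):
    y=np.radians(yaw);R=np.array([[np.cos(y),-np.sin(y)],[np.sin(y),np.cos(y)]])
    return np.c_[(R@np.array(pts).T).T+o,np.full(len(pts),z)]
def edge(o,yaw,a,b,z,chan,n=40,w=.008):
    """strongest gradient across nominal edge a-b (local m); returns local-frame offsets along normal"""
    a=np.array(a);b=np.array(b);d=(b-a)/np.linalg.norm(b-a);nn=np.array([-d[1],d[0]])
    s=np.linspace(-w,w,81);out=[]
    for f in np.linspace(.06,.94,n):
        q=a+f*(b-a)
        uv=proj(p,model_lines(o,yaw,q+s[:,None]*nn,z)).astype(np.float32)
        v=cv2.remap(chan.astype(np.float32),uv[:,0].reshape(1,-1),uv[:,1].reshape(1,-1),cv2.INTER_CUBIC)[0]
        g=np.abs(np.gradient(cv2.GaussianBlur(v.reshape(1,-1),(0,0),6)[0])); i=np.argmax(g)
        out.append((f*np.linalg.norm(b-a),s[i]*1000))
    out=np.array(out); med=np.median(out[:,1]); k=abs(out[:,1]-med)<2.5
    sl,ic=np.polyfit(out[k,0],out[k,1],1); L=np.linalg.norm(b-a)
    return round(ic+sl*L/2,2),round(np.degrees(sl/1000),2),k.sum()
sat=c.max(2)-c.min(2)
o=np.array([.5687,.1655]);yw=-8.6
print("template: offset mm, angle, n (normals: left of a->b)")
for nm,a,b in(("+y",(-.09,.05),(.09,.05)),("-y",(-.09,-.05),(.09,-.05)),("-x",(-.09,-.05),(-.09,.05)),("+x",(.09,-.05),(.09,.05))):
    print(nm,edge(o,yw,a,b,.005,sat))
o=np.array([.5100,-.1720]);yw=-9.5
print("jig")
for nm,a,b,z,ch in(("fence in",(-.14,.06),(.14,.06),.032,c[:,:,0]),("fence out",(-.14,.08),(.14,.08),.032,c[:,:,0]),("-y",(-.14,-.08),(.14,-.08),.018,c[:,:,2]),("+x",(.14,-.08),(.14,.055),.018,c[:,:,2]),("-x",(-.14,-.08),(-.14,.055),.018,c[:,:,2])):
    print(nm,edge(o,yw,a,b,z,ch))
y=np.radians(yw);R=np.array([[np.cos(y),-np.sin(y)],[np.sin(y),np.cos(y)]])
f=lambda u,v:((u-390+.5)/6-.5+290,(v+.5)/6-.5+150)
for nm,q,z in(("pin",(524,215),.026),("s+",(531,167),.018),("s-",(512,292),.018)):
    X=at(p,f(*q),z)[:2]; print(nm,X.round(4),"local",(R.T@(X-o)*1000).round(1))
```

```text
template: offset mm, angle, n (normals: left of a->b)
+y (np.float64(0.4), np.float64(0.46), np.int64(40))
-y (np.float64(-1.88), np.float64(0.34), np.int64(35))
-x (np.float64(0.63), np.float64(0.4), np.int64(40))
+x (np.float64(-1.39), np.float64(0.47), np.int64(40))
jig
fence in (np.float64(-6.25), np.float64(0.14), np.int64(32))
fence out (np.float64(1.23), np.float64(0.32), np.int64(36))
-y (np.float64(0.16), np.float64(0.33), np.int64(40))
+x (np.float64(-0.35), np.float64(0.3), np.int64(40))
-x (np.float64(-0.12), np.float64(0.32), np.int64(40))
pin [ 0.5763 -0.1727] local [65.5 10.3]
s+ [ 0.6021 -0.1773] local [91.7 10. ]
s- [ 0.5399 -0.1678] local [28.8  9.1]
```

Template at (0.569, 0.166), yaw -8.2°, so the handle is at (0.539, 0.170). The jig yaw is -9.2° and the pin is near (0.576, -0.173). Sizes and reach agree, so I'll go above the handle.

Call:
carry_out(deltas=[[[-0.1,0.12,0,0,1],[-0.25,0.29,0,0,1],[-0.4,0.46,0,0,1],[-0.55,0.64,0,0,1],[-0.706,0.818,0,0,1]]])

```text
clock: 2.05
tool_pos: [0.3051, -0.4326, 0.2266]
orientation: [-180.0, 0.0, -160.4]
force: [1.5, -0.6, 0.8]
opening: 0.0875
gripper_force: 0.0
```

Call:
carry_out(deltas=[[[-0.141,0.164,0,0,1],[-0.282,0.327,0,0,1],[-0.424,0.491,0,0,1],[-0.565,0.654,0,0,1],[-0.706,0.818,0,0,1]]])

```text
clock: 2.55
tool_pos: [0.3832, -0.231, 0.227]
orientation: [-180.0, 0.1, -160.4]
force: [1.2, -0.7, -0.7]
opening: 0.0875
gripper_force: 0.0
```

Call:
carry_out(deltas=[[[-0.141,0.164,0,0,1],[-0.282,0.327,0,0,1],[-0.424,0.491,0,0,1],[-0.565,0.654,0,0,1],[-0.706,0.818,0,0,1]]])

```text
clock: 3.05
tool_pos: [0.4612, -0.0292, 0.2271]
orientation: [-180.0, 0.1, -160.3]
force: [0.7, -1.1, 0.3]
opening: 0.0875
gripper_force: 0.0
```

Call:
carry_out(deltas=[[[-0.15,0.18,0.05,0.0154,1],[-0.3,0.35,0.15,0.0309,1],[-0.45,0.52,0.25,0.0463,1],[-0.6,0.68,0.35,0.0618,1],[-0.706,0.818,0.45,0.0772,1]]])

```text
clock: 3.55
tool_pos: [0.5398, 0.1729, 0.1359]
orientation: [180.0, 0.0, 171.7]
force: [0.7, -0.5, 1.0]
opening: 0.0877
gripper_force: 0.0
```

Call:
carry_out(deltas=[[[0,0,0,0,1],[0,0,0,0,1]]])

```text
clock: 3.75
tool_pos: [0.5385, 0.1709, 0.1357]
orientation: [-179.9, -0.1, 172.0]
force: [0.0, 0.4, -0.6]
opening: 0.0878
gripper_force: 0.0
```

Call:
carry_out(deltas=[[[-0.005,-0.004,0.12,0,1],[-0.005,-0.004,0.28,0,1],[-0.005,-0.004,0.42,0,1],[-0.005,-0.004,0.52,0,1],[-0.005,-0.004,0.57,0,1]]])

```text
clock: 4.25
tool_pos: [0.5392, 0.1682, 0.0219]
orientation: [-180.0, -0.0, 171.8]
force: [0.1, -0.9, -0.0]
opening: 0.0876
gripper_force: 0.0
```

Call:
carry_out(deltas=[[[0,0,0.03,0,1],[0,0,0.05,0,1],[0,0,0.05,0,1]]])

```text
clock: 4.55
tool_pos: [0.54, 0.1695, 0.0131]
orientation: [180.0, 0.0, 171.9]
force: [0.3, 0.2, 1.0]
opening: 0.0876
gripper_force: 0.0
```

Call:
carry_out(deltas=[[[0,0,0,0,0],[0,0,0,0,-0.4],[0,0,0,0,-0.6],[0,0,0,0,-0.7],[0,0,0,0,-0.8]]])

```text
clock: 5.05
tool_pos: [0.5398, 0.1696, 0.0127]
orientation: [180.0, 0.0, 171.9]
force: [0.4, -0.1, 0.3]
opening: 0.0531
gripper_force: 0.0
```

Call:
carry_out(deltas=[[[0,0,0,0,-1],[0,0,0,0,-1],[0,0,0,0,-1],[0,0,0,0,-1],[0,0,0,0,-1]]])

```text
clock: 5.55
tool_pos: [0.5397, 0.1695, 0.0125]
orientation: [-180.0, -0.0, 171.8]
force: [0.5, -0.6, 0.1]
opening: 0.0197
gripper_force: 30.0
```

Call:
carry_out(deltas=[[[0,0,-0.03,0,-1],[0,0,-0.1,0,-1],[0,0,-0.22,0,-1],[0,0,-0.34,0,-1],[0,0,-0.4,0,-1]]])

```text
clock: 6.05
tool_pos: [0.5403, 0.1699, 0.0946]
orientation: [179.9, 0.1, 171.9]
force: [1.3, 1.0, -3.0]
opening: 0.0201
gripper_force: 30.0
```

Call:
carry_out(deltas=[[[-0.01,-0.08,0,0,-1],[-0.03,-0.24,0,0.001,-1],[-0.05,-0.44,0,0.002,-1],[-0.07,-0.64,0,0.0028,-1],[-0.092,-0.84,0,0.0028,-1]]])

```text
clock: 6.55
tool_pos: [0.5326, -0.0015, 0.0915]
orientation: [-180.0, -0.1, 170.8]
force: [0.2, -0.9, -3.8]
opening: 0.02
gripper_force: 30.0
```

Call:
carry_out(deltas=[[[-0.02,-0.2,0,0,-1],[-0.04,-0.4,0,0,-1],[-0.07,-0.6,0,0,-1],[-0.08,-0.76,0,0,-1],[-0.095,-0.84,0,0,-1]]])

```text
clock: 7.05
tool_pos: [0.5239, -0.171, 0.0913]
orientation: [-180.0, -0.2, 170.7]
force: [-1.1, -0.3, -3.5]
opening: 0.0196
gripper_force: 30.0
```

Call:
carry_out(deltas=[[[0,0,0,0,-1],[0,0,0,0,-1],[0,0,0,0,-1]]])

```text
clock: 7.35
tool_pos: [0.5256, -0.1679, 0.092]
orientation: [180.0, -0.1, 170.8]
force: [0.4, -0.8, -2.8]
opening: 0.0197
gripper_force: 30.0
```

Run:
```python
from h import *
p=ctrl.snapshot("top");q=ctrl.snapshot("scene");o=ctrl.get_obs()
print(o["tool_pos"],o["orientation"],o["force"],o["moment"],o["opening"])
a=cv2.resize(p["color"][130:280,250:400,::-1],(400,400),interpolation=cv2.INTER_CUBIC)
b=cv2.resize(q["color"][100:250,120:270,::-1],(400,400),interpolation=cv2.INTER_CUBIC)
cv2.imwrite("pics/held.png",np.hstack([a,b]))
```

```text
[ 0.52602345 -0.16756523  0.09238884] [ 1.79996074e+02 -1.82299219e-02  1.70900354e+02] [ 0.86103282  0.06856474 -3.12781323] [-0.00468683  0.07521725  0.06995035] 0.020080821540932624
```

View pics/held.png

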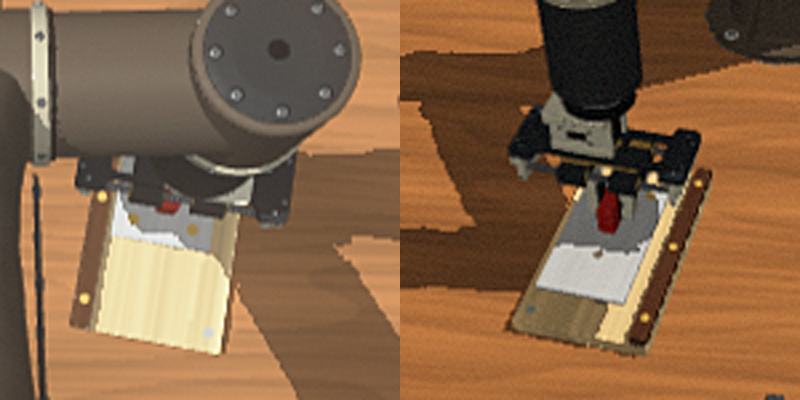

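The template is held level over the board, parallel to the fence (fence at left in the top crop, board visible in front of it). I'll lower it towards the pin.

Call:
carry_out(deltas=[[[-0.015,-0.005,0.05,0,-1],[-0.015,-0.005,0.12,0,-1],[-0.015,-0.005,0.19,0,-1],[-0.015,-0.005,0.23,0,-1],[-0.015,-0.005,0.24,0,-1]]])

```text
clock: 7.95
tool_pos: [0.5283, -0.1694, 0.0432]
orientation: [-180.0, -0.1, 170.9]
force: [-0.2, -0.6, -2.6]
opening: 0.0203
gripper_force: 30.0
```

Call:
carry_out(deltas=[[[0,0,0,0,-1],[0,0,0,0,-1]]])

```text
clock: 8.15
tool_pos: [0.5295, -0.1697, 0.045]
orientation: [180.0, 0.0, 170.9]
force: [-0.2, 0.0, -3.1]
opening: 0.02
gripper_force: 30.0
```

Call:
carry_out(deltas=[[[0,0,0.005,0,-1],[0,0,0.01,0,-1],[0,0,0.01,0,-1]]])

```text
clock: 8.45
tool_pos: [0.529, -0.1698, 0.0427]
orientation: [180.0, 0.0, 170.8]
force: [-0.8, 0.1, -2.5]
opening: 0.0195
gripper_force: 30.0
```

Expect contact at about z 0.0385, so small steps from here.

Call:
carry_out(deltas=[[[0,0,0.005,0,-1],[0,0,0.01,0,-1],[0,0,0.01,0,-1]]])

```text
clock: 8.75
tool_pos: [0.5288, -0.1697, 0.0404]
orientation: [-180.0, -0.0, 170.8]
force: [0.7, -0.2, -3.6]
opening: 0.0204
gripper_force: 30.0
```

Call:
carry_out(deltas=[[[0,0,0.004,0,-1],[0,0,0.005,0,-1],[0,0,0.005,0,-1]]])

```text
clock: 9.05
tool_pos: [0.5289, -0.1697, 0.0395]
orientation: [-180.0, -0.0, 170.8]
force: [0.6, -0.1, -3.1]
opening: 0.0198
gripper_force: 30.0
```

Call:
carry_out(deltas=[[[0,0,0.004,0,-1],[0,0,0.005,0,-1],[0,0,0.005,0,-1]]])

```text
clock: 9.35
tool_pos: [0.5289, -0.1697, 0.0386]
orientation: [180.0, 0.0, 170.8]
force: [-0.7, 0.2, -2.9]
opening: 0.02
gripper_force: 30.0
```

Call:
carry_out(deltas=[[[0,0,0.002,0,-1],[0,0,0.003,0,-1],[0,0,0.003,0,-1]]])

```text
clock: 9.65
tool_pos: [0.5289, -0.1698, 0.0383]
orientation: [-180.0, 0.0, 170.8]
force: [-2.5, 0.7, 2.0]
opening: 0.0201
gripper_force: 30.0
```

Call:
carry_out(deltas=[[[0,0,0.002,0,-1],[0,0,0.003,0,-1],[0,0,0.003,0,-1]]])

```text
clock: 9.95
tool_pos: [0.5289, -0.1698, 0.0381]
orientation: [-180.0, 0.0, 170.9]
force: [-5.2, 1.1, 8.6]
opening: 0.0197
gripper_force: 30.0
```

Run:
```python
from plant import ctrl
o=ctrl.get_obs(); print(o["tool_pos"],o["orientation"],o["force"],o["moment"])
```

```text
[ 0.52891777 -0.16979469  0.03809836] [-1.79993373e+02  2.04580412e-02  1.70857373e+02] [-5.16018372  1.14116927  8.63858285] [0.61198226 1.39775839 0.03336968]
```

Contact on the pin at the expected height. I'll ease off to a light load, then move to the fence.

Call:
carry_out(deltas=[[[0,0,-0.0015,0,-1],[0,0,-0.0015,0,-1],[0,0,-0.0015,0,-1]]])

```text
clock: 10.25
tool_pos: [0.5289, -0.1698, 0.0382]
orientation: [-180.0, 0.0, 170.8]
force: [-3.9, 1.2, 6.2]
opening: 0.0198
gripper_force: 30.0
```

Call:
carry_out(deltas=[[[0,0.003,0,0,-1],[0,0.006,0,0,-1],[0,0.009,0,0,-1],[0,0.01,0,0,-1],[0,0.01,0,0,-1]]])

```text
clock: 10.75
tool_pos: [0.5295, -0.1685, 0.0382]
orientation: [-180.0, 0.0, 170.8]
force: [-1.8, -4.1, 5.3]
opening: 0.02
gripper_force: 30.0
```

Call:
carry_out(deltas=[[[0,0,-0.002,0,-1],[0,0,-0.002,0,-1],[0,0,-0.002,0,-1]]])

```text
clock: 11.05
tool_pos: [0.5296, -0.168, 0.0383]
orientation: [-180.0, 0.0, 170.8]
force: [-1.1, -3.6, 3.1]
opening: 0.0197
gripper_force: 30.0
```

Call:
carry_out(deltas=[[[0,0.003,0,0,-1],[0,0.005,0,0,-1],[0,0.005,0,0,-1]]])

```text
clock: 11.35
tool_pos: [0.5298, -0.1668, 0.0382]
orientation: [-180.0, 0.0, 170.9]
force: [0.0, -3.3, 3.2]
opening: 0.0194
gripper_force: 30.0
```

Call:
carry_out(deltas=[[[0,0.003,0,0,-1],[0,0.005,0,0,-1],[0,0.005,0,0,-1]]])

```text
clock: 11.65
tool_pos: [0.5299, -0.1659, 0.0383]
orientation: [-180.0, 0.0, 170.9]
force: [-0.1, -4.9, 4.1]
opening: 0.0198
gripper_force: 30.0
```

Call:
carry_out(deltas=[[[0,0.002,0,0,-1],[0,0.003,0,0,-1],[0,0.003,0,0,-1]]])

```text
clock: 11.95
tool_pos: [0.53, -0.1658, 0.0383]
orientation: [-180.0, 0.0, 170.9]
force: [0.4, -9.3, 3.2]
opening: 0.0203
gripper_force: 30.0
```

Call:
carry_out(deltas=[[[0,0.002,0,0,-1],[0,0.003,0,0,-1],[0,0.003,0,0,-1]]])

```text
clock: 12.25
tool_pos: [0.53, -0.1657, 0.0383]
orientation: [-179.9, 0.0, 170.9]
force: [-0.4, -12.9, 3.0]
opening: 0.02
gripper_force: 30.0
```

Fence touched. I'll ease off a bit and start sliding along the fence toward the pin (tool +x), about 12 mm expected.

Call:
carry_out(deltas=[[[0,-0.002,0,0,-1],[0,-0.004,0,0,-1],[0,-0.004,0,0,-1]]])

```text
clock: 12.55
tool_pos: [0.53, -0.1658, 0.0383]
orientation: [-180.0, 0.0, 170.9]
force: [0.4, -7.1, 2.8]
opening: 0.0198
gripper_force: 30.0
```

Call:
carry_out(deltas=[[[0.003,0,0,0,-1],[0.006,0,0,0,-1],[0.009,0,0,0,-1],[0.012,0,0,0,-1],[0.015,0,0,0,-1]]])

```text
clock: 13.05
tool_pos: [0.5284, -0.1655, 0.0383]
orientation: [-180.0, 0.2, 170.9]
force: [4.6, -10.4, -2.3]
opening: 0.0196
gripper_force: 30.0
```

Call:
carry_out(deltas=[[[0.003,0,0,0,-1],[0.006,0,0,0,-1],[0.009,0,0,0,-1],[0.012,0,0,0,-1],[0.015,0,0,0,-1]]])

```text
clock: 13.55
tool_pos: [0.5254, -0.165, 0.0383]
orientation: [-180.0, 0.2, 170.9]
force: [6.0, -10.8, -1.9]
opening: 0.0195
gripper_force: 30.0
```

Call:
carry_out(deltas=[[[0.003,-0.002,0.001,0,-1],[0.006,-0.003,0.002,0,-1],[0.009,-0.003,0.002,0,-1],[0.01,-0.003,0.002,0,-1],[0.01,-0.003,0.002,0,-1]]])

```text
clock: 14.05
tool_pos: [0.5237, -0.1648, 0.0381]
orientation: [180.0, 0.2, 170.9]
force: [4.7, -6.7, -0.2]
opening: 0.0198
gripper_force: 30.0
```

Call:
carry_out(deltas=[[[0.003,0,0.0005,0,-1],[0.006,0,0.001,0,-1],[0.009,0,0.001,0,-1],[0.01,0,0.001,0,-1],[0.01,0,0.001,0,-1]]])

```text
clock: 14.55
tool_pos: [0.522, -0.1645, 0.038]
orientation: [180.0, 0.2, 170.9]
force: [3.9, -6.9, -0.3]
opening: 0.02
gripper_force: 30.0
```

Call:
carry_out(deltas=[[[0.003,0,0,0,-1],[0.005,0,0,0,-1],[0.005,0,0,0,-1],[0.005,0,0,0,-1]]])

```text
clock: 14.95
tool_pos: [0.5209, -0.1644, 0.038]
orientation: [180.0, 0.2, 170.9]
force: [5.1, -6.4, -0.4]
opening: 0.0194
gripper_force: 30.0
```

Call:
carry_out(deltas=[[[0.003,0,0.001,0,-1],[0.005,0,0.001,0,-1],[0.005,0,0.001,0,-1],[0.005,0,0.001,0,-1]]])

```text
clock: 15.35
tool_pos: [0.5202, -0.1643, 0.0379]
orientation: [180.0, 0.3, 170.9]
force: [4.9, -6.3, 0.3]
opening: 0.0193
gripper_force: 30.0
```

Call:
carry_out(deltas=[[[0.003,0,0,0,-1],[0.005,0,0,0,-1],[0.005,0,0,0,-1],[0.005,0,0,0,-1]]])

```text
clock: 15.75
tool_pos: [0.5189, -0.164, 0.0378]
orientation: [180.0, 0.2, 170.9]
force: [5.0, -7.0, 1.1]
opening: 0.0199
gripper_force: 30.0
```

Call:
carry_out(deltas=[[[0.002,0,0,0,-1],[0.004,0,0,0,-1],[0.005,0,0,0,-1],[0.005,0,0,0,-1]]])

```text
clock: 16.15
tool_pos: [0.5153, -0.1635, 0.0367]
orientation: [180.0, -0.1, 170.8]
force: [1.0, -2.4, -2.6]
opening: 0.0197
gripper_force: 30.0
```

Call:
carry_out(deltas=[[[0.002,0,0,0,-1],[0.004,0,0,0,-1],[0.005,0,0,0,-1],[0.005,0,0,0,-1]]])

```text
clock: 16.55
tool_pos: [0.5146, -0.1634, 0.0371]
orientation: [180.0, -0.0, 170.8]
force: [0.9, -1.2, -5.0]
opening: 0.0196
gripper_force: 30.0
```

The force dropped and z fell, so the pin seems to have found the hole. I'll lower slightly to test.

Call:
carry_out(deltas=[[[0,0,0.001,0,-1],[0,0,0.003,0,-1],[0,0,0.003,0,-1]]])

```text
clock: 16.85
tool_pos: [0.5147, -0.1635, 0.0367]
orientation: [180.0, 0.0, 170.8]
force: [1.1, 0.8, -2.6]
opening: 0.02
gripper_force: 30.0
```

Call:
carry_out(deltas=[[[0,0,0.001,0,-1],[0,0,0.003,0,-1],[0,0,0.003,0,-1]]])

```text
clock: 17.15
tool_pos: [0.5147, -0.1636, 0.0361]
orientation: [180.0, 0.0, 170.8]
force: [-0.1, 0.4, -2.3]
opening: 0.0199
gripper_force: 30.0
```

Run:
```python
from h import *
q=ctrl.snapshot("scene");p=ctrl.snapshot("top");o=ctrl.get_obs()
print(o["tool_pos"],o["orientation"],o["force"],o["moment"])
b=cv2.resize(q["color"][165:245,155:255,::-1],(750,600),interpolation=cv2.INTER_CUBIC)
cv2.imwrite("pics/seat.png",b)
```

```text
[ 0.51473718 -0.16357403  0.03607101] [1.79996960e+02 1.98302179e-03 1.70839711e+02] [ 0.36750713 -0.01359873 -2.17948192] [-0.13472512 -0.24187329 -0.00285916]
```

View pics/seat.png

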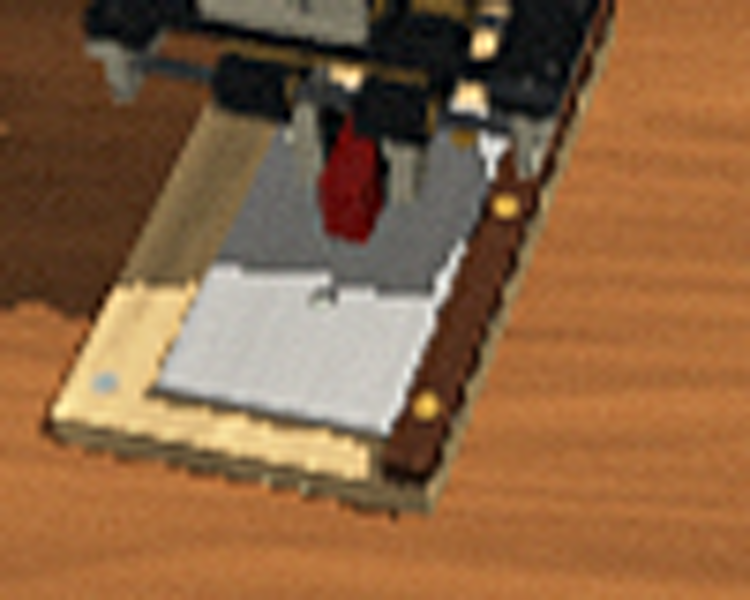

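The hole shows the pin's bright tip at crop (323,296), and the plate edge lies along the fence. With no resistance, I'll keep lowering gently to about z 0.0305.

Call:
carry_out(deltas=[[[0,0,0.003,0,-1],[0,0,0.006,0,-1],[0,0,0.008,0,-1],[0,0,0.008,0,-1]]])

```text
clock: 17.65
tool_pos: [0.5147, -0.1636, 0.0344]
orientation: [-180.0, -0.0, 170.8]
force: [0.4, 0.1, -3.2]
opening: 0.0195
gripper_force: 30.0
```

Call:
carry_out(deltas=[[[0,0,0.003,0,-1],[0,0,0.005,0,-1],[0,0,0.006,0,-1],[0,0,0.006,0,-1]]])

```text
clock: 18.05
tool_pos: [0.5147, -0.1636, 0.0332]
orientation: [-180.0, -0.0, 170.8]
force: [1.4, -0.6, -1.7]
opening: 0.0196
gripper_force: 30.0
```

Call:
carry_out(deltas=[[[0,0,0.003,0,-1],[0,0,0.005,0,-1],[0,0,0.005,0,-1]]])

```text
clock: 18.35
tool_pos: [0.5148, -0.1636, 0.0322]
orientation: [180.0, 0.0, 170.8]
force: [0.1, -1.3, -2.9]
opening: 0.0196
gripper_force: 30.0
```

Call:
carry_out(deltas=[[[0,0,0.002,0,-1],[0,0,0.003,0,-1],[0,0,0.003,0,-1]]])

```text
clock: 18.65
tool_pos: [0.5148, -0.1636, 0.0317]
orientation: [180.0, 0.0, 170.8]
force: [1.3, -1.4, -2.5]
opening: 0.0195
gripper_force: 30.0
```

Call:
carry_out(deltas=[[[0,0,0.002,0,-1],[0,0,0.003,0,-1],[0,0,0.003,0,-1]]])

```text
clock: 18.95
tool_pos: [0.5147, -0.1636, 0.031]
orientation: [180.0, 0.0, 170.8]
force: [1.3, -0.8, -1.6]
opening: 0.0197
gripper_force: 30.0
```

Call:
carry_out(deltas=[[[0,0,0.001,0,-1],[0,0,0.002,0,-1],[0,0,0.002,0,-1]]])

```text
clock: 19.25
tool_pos: [0.5148, -0.1636, 0.0307]
orientation: [-180.0, 0.0, 170.8]
force: [1.9, -1.2, -2.5]
opening: 0.0196
gripper_force: 30.0
```

Call:
carry_out(deltas=[[[0,0,0.001,0,-1],[0,0,0.0015,0,-1],[0,0,0.0015,0,-1]]])

```text
clock: 19.55
tool_pos: [0.5148, -0.1636, 0.0305]
orientation: [-180.0, 0.0, 170.8]
force: [0.1, -0.5, 0.7]
opening: 0.0197
gripper_force: 30.0
```

The board is touched at exactly the expected height. I'll open only partly, because the fence is close, then go straight up.

Call:
carry_out(deltas=[[[0,0,0,0,-0.5],[0,0,0,0,-0.4],[0,0,0,0,-0.3],[0,0,0,0,-0.3],[0,0,0,0,-0.3]]])

```text
clock: 20.05
tool_pos: [0.5147, -0.1636, 0.0304]
orientation: [180.0, -0.0, 170.8]
force: [0.1, -0.5, -0.6]
opening: 0.0306
gripper_force: 0.0
```

Call:
carry_out(deltas=[[[0,0,-0.01,0,-0.3],[0,0,-0.05,0,-0.3],[0,0,-0.15,0,-0.3],[0,0,-0.3,0,-0.3],[0,0,-0.5,0,-0.3]]])

```text
clock: 20.55
tool_pos: [0.5136, -0.1635, 0.1308]
orientation: [-180.0, -0.2, 170.8]
force: [0.7, -0.6, 0.8]
opening: 0.0307
gripper_force: 0.0
```

Call:
carry_out(deltas=[[[0.2,0,-0.1,0,-0.3],[0.4,0,-0.2,0,-0.3],[0.4,0,-0.4,0,-0.3],[0.4,0,-0.6,0,-0.3],[0.4,0,-0.6,0,-0.3]]])

```text
clock: 21.05
tool_pos: [0.4382, -0.1513, 0.257]
orientation: [180.0, 0.6, 170.9]
force: [0.1, 0.0, -1.0]
opening: 0.0307
gripper_force: 0.0
```

Run:
```python
from h import *
q=ctrl.snapshot("scene");p=ctrl.snapshot("top")
a=cv2.resize(p["color"][145:255,260:360,::-1],(390,429),interpolation=cv2.INTER_CUBIC)
b=cv2.resize(q["color"][150:250,155:250,::-1],(408,429),interpolation=cv2.INTER_CUBIC)
cv2.imwrite("pics/done.png",np.hstack([a,b]))
```

```text
(no output)
```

View pics/done.png

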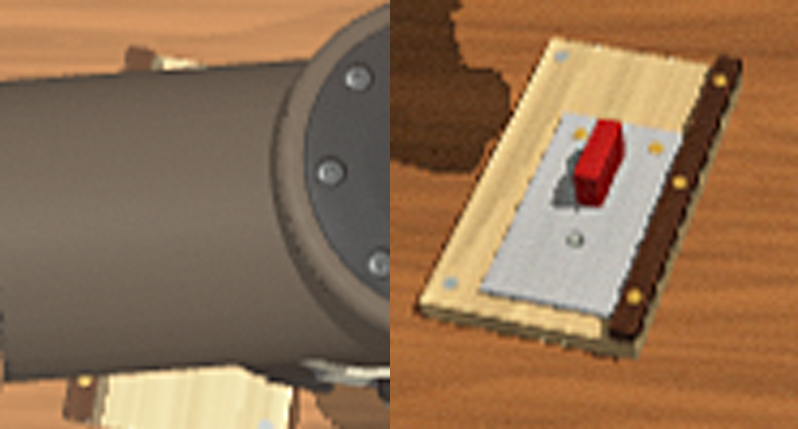

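The scene crop shows the pin's bright tip in the hole at (575,240), the plate flat on the board with its edge along the fence, and the gripper clear. I'm handing it in.

```bash
python3 -c "
from plant import ctrl
print(ctrl.close_job())"
```

```text
the job is handed in; nothing more can be done
None
```

The aluminium template lies flat on the jig against the fence with the pin in its hole, the gripper is released and clear, and the job is handed in at about 21 s; the largest force I read was about 13 N, against the fence.

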